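# Start the stirrer and prime the doser

## Task

Get the titration bench running by pressing with the fingertips: first switch on the mains box by pushing the raised far end of its big rocker fully down, then push the stirrer's square key fully in, then press the long bar key of the doser console fully down and keep it down - the program finishes while still holding it there. Keep to that order, leave the console's small round key alone, do not lift the console or shove it about, and leave the glassware standing where it is.

Things in the scene. Friction and masses are not known exactly. Their poses are not given: they have to be found in the camera images.
- mains_box: grey metal mains box, 110 mm (its x) by 90 mm by 44 mm high, fixed to the bench, with a black 70 x 30 mm rocker along its x axis on top; origin at the centre of its underside, x axis horizontal, pointing away from the robot (turned by up to 0.5 rad), z up
- rocker (a joint): the rocker's angle in rad: 0 = off (far, +x end raised), 0.4 = on (far end fully down). It pivots about a line along the box's y axis 56 mm above the bench, is 8 mm thick, and stays where it is left; about 3.5 N pressed down on its far half (24 mm from the pivot) moves it
- rocker_far (a point): point on the upper face of the rocker's far half, 24 mm from the pivot towards the far (+x) end, on its middle line; about 65 mm above the bench when off, 55 mm when on. Moves with the rocker: from off to on it goes down 9.5 mm
- stirrer: white magnetic stirrer, 210 mm deep (its x) by 130 mm wide by 60 mm high, stands fixed; a white plate (125 x 120 mm, top 72 mm above the bench) on its far part carries a glass dish; on its near deck are a black dial (30 mm across, 16 mm high, does not turn, right) and a black square key (left). Origin at the centre of its underside, x axis away from the robot (turned by up to 0.25 rad), z up
- stir_key (a joint): travel of the stirrer's square key in m: 0 = out, 0.006 = fully in; it takes about 4 N straight down and stays in where it is left
- stir_top (a point): centre of the upper face of the square key (24 x 24 mm), 69 mm above the bench when out, 63 mm when in, 9 mm proud of the deck when out; 72 mm before and 24 mm left of the stirrer's middle; 62 mm from the dial's axis. Moves with the key
- console: white doser console, 140 mm (its x) by 100 mm by 36 mm high, 0.55 to 1.1 kg, loose on the bench; on its top a long black bar key on the near part, a flat pale grey-green display (not a key), and a small round key on the far part. Origin at the centre of its underside, x axis away from the robot (turned by up to 0.3 rad), z up
- dose_key (a joint): travel of the console's bar key in m: 0 = up, 0.006 = fully down; sprung, starts to move at about 1.5 N, fully down at about 5 N, comes up again when let go
- dose_top (a point): centre of the upper face of the bar key (22 mm along x, 60 mm along the console's y), 45 mm above the bench when up, 39 mm when down; 35 mm before the console's middle. Moves with the key
- round_key (a joint): travel of the console's round key in m: 0 = up, 0.005 = down; sprung, not to be pressed
- round_top (a point): centre of the upper face of the round key (22 mm across), 44 mm above the bench, 48 mm beyond the console's middle, 83 mm from the bar key's centre
- dish: low round glass dish, 96 mm across and 36 mm high, loose on the stirrer's plate; origin at the centre of its underside
- beaker: small glass beaker, 54 mm across, 75 mm high, loose, standing between the apparatus on the right (-y) side; origin at the centre of its underside
- small_jar: small amber jar, 48 mm across, 65 mm high, loose, standing between the apparatus on the left (+y) side; origin at the centre of its underside
- amber_bottle: amber reagent bottle, 72 mm across, 160 mm high, loose, behind the apparatus; origin under its centre
- media_bottle: clear lab bottle with screw cap, 80 mm across, 170 mm high, loose, behind the apparatus; origin under its centre
- flask: conical glass flask, 84 mm across at the foot, 130 mm high, loose, behind the apparatus; origin under its centre
- bowl: small white porcelain crucible bowl, 60 mm across, 40 mm high, loose, standing between the apparatus on the left (+y) side, beyond the small jar; origin under its centre
Things that resemble listed ones, but are neither listed nor needed, are in the scene too. Leave any purple look-alike of the dish alone. Leave any yellow look-alike of the console alone.

How it is judged:
By the outcome, as a careful person would: the job done as asked, in the order asked, and still so for the second after the job is handed in, while the arm keeps its last pose, push and grip.
It also fails if it takes over 53 s, if anything falls off the work surface, if the arm or the gripper's body presses on something with over 40 N, if the wrist force passes 120 N, or if a joint passes its speed limit or range.

## Robot

A 6-joint arm with a two-finger parallel gripper is mounted at the origin on the work surface. World frame = base frame: x ahead of the robot, y to its left, z up, the work surface at z = 0. Lengths are in m, angles in degrees, forces in N, time in s.
With the tool pointing down it reaches from about 0.325 to 0.9 m from the base axis. Payload 6.1 kg.
Tool frame: the origin (TCP) lies midway between the tips of the shut fingers; the grasp point (between the pads) lies 19 mm behind it (manip.pinch_z is the distance from the TCP to the grasp point, in m); x points along the fingers, y is the direction in which the jaws open and shut, and the axes are right-handed (so a half turn about x gives the same grasp; the last joint's range is limited). The gripper opens to 87 mm and grips with 3 to 60 N. Pads are 19 mm wide; open, the fingers measure 117 mm over their backs; the gripper's body (75 mm by 190 mm) begins 51 mm behind the grasp point.
Start: joints at [-7.225, 12.628, 87.462, -0, 79.91, -7.225], TCP at [0.625, -0, 0.198] pointing down, gripper open.
Joint ranges: [-170.65, 170.65], [-52.31, 119.04], [5.05, 147.46], [-71.25, 251.25], [11.57, 151.72], [-153.62, 153.62]. Speed limits (degrees/s): [147.25, 147.25, 172.46, 180, 180, 180].

## Interface

Orientations are given as a 3x3 rotation matrix whose columns are the frame's x, y, z axes.
In Python, from station import manip gives the robot as it stands.
- The arm moves only by the shell command python3 -m inch 'ROWS'. ROWS is JSON, a list of rows, each an object of numbers: "tx", "ty", "tz": the shift along the tool's x, y, z in m; "spin": the turn about the tool's x in degrees; "grip": the closure, from 0 (fully open) to 1 (shut). In form: [{"tx": .., "ty": .., "tz": .., "spin": .., "grip": ..}, ...]. A call has 1 to 10 rows; each row shifts and turns the commanded pose from where the row before left it, along the tool's axes as they then stand; what a row does not reach is not made up. A row lasts 1/10 s, in which the tool goes at most 50 mm and 8.59 degrees, less where a joint would pass 70% of its speed; a pose out of reach is approached as far as the arm can. A call is refused whole if a number of a shift passes 0.05 or a number of a turn 8.59, either way. A call with a gripper value outside its range is refused whole. The fingers move at their own pace and stop on an object; the grip force is fixed at half the most. Time passes only in rows, so rows that do not move let the fingers close. It gives the time, the measured TCP pose, the force and the opening at its end, in the units of the state.
- manip.read_state(): the state, without advancing time (a new reading comes with each control period).
- manip.capture(name): name is "scene" or "side" or "wrist"; returns a dict with "image" (384x512x3 uint8, red, green, blue), "range_z" (384x512 float32, m along the optical axis (not along the pixel's ray), 0 where there is no reading), "K" (3x3 intrinsics, pixels), "k1" (the pictures are not rectified: a ray, as slopes to the right and down, at radius r is drawn at 1 + k1 r^2 times it, then the intrinsics apply), "R" (3x3) and "t" (3): a world point X has camera coordinates R X + t; the wrist camera has in their place "hand_eye" (4x4, takes a point from camera to tool coordinates, whose origin is the TCP and whose axes are the tool frame's). Camera axes: x right, y down, z forward; pixel columns grow to the right and rows downward; lengths in m; the calibration is good to about 2 mm. A picture is of the moment at which its call begins: read the wrist's pose just before it.
- manip.hand_in(): hands the job in, once; it reports no verdict.
Trained networks look in a picture, given as the dict that the camera call returned (one of the last four; its "shot" number tells which), for a name from the list of things; names that differ only in an ending like _2 or _b are one class to them, and where a whole thing is asked for, a point or a joint stands for the part that bears it (a point fixed in the world has none). Each returns a list of dicts, best first, with "conf" (0 to 1); they miss things now and then, are a little off and sometimes report something else, mostly with a low value. They report only what shows in the picture. A call takes as long as a camera call. They do not tell look-alikes from the thing itself.
- manip.regions_of(name, picture): "region" (384x512 bool, what is visible of it) and "xy" ([column, row] in pixels, amid what is visible of it).
The state is a dict: "time": time; "qpos": joint angles; "joint_velocities": joint speeds; "effort": joint torques, N m; "position": TCP position; "ee_rot": TCP orientation; "ft_force": force on the tool from outside, world axes, zero at the start; "wrist_torque": the same for the moment, N m; "finger_gap": opening from 0.0 (shut) to 1.0 (fully open).
Only numpy, scipy, OpenCV 4.12 (cv2) and the standard library are available. Lean on these libraries where they do the work, as an engineer would, in place of code of your own. Each camera call takes 0.05 s, during which the arm holds its last target. There are 200 camera calls.

## Working session

There is one attempt and no reset: what is moved stays moved. The work goes in short steps, Python scripts to look and compute and a shell command to move; the robot and the scene stay as the last step left them, time stands still between calls to the robot, and variables do not carry over. Pictures are saved under pics/ and viewed, about 8 in all and at most 12, crops included, and the job is handed in when it is done.

```bash
mkdir -p pics; ls
cat > h.py <<'E'
import numpy as np, cv2
from station import manip
def cloud(c, st=None):
    z=c["range_z"]; K=c["K"]; h,w=z.shape
    u,v=np.meshgrid(np.arange(w),np.arange(h))
    d=np.array([c["k1"],0,0,0,0],float)
    # model: radial 1+k1 r^2 on the ray
    n=cv2.undistortPointsIter(np.stack([u,v],-1).reshape(-1,1,2).astype(np.float64),K,d,None,None,(3,50,1e-9)).reshape(h,w,2)
    P=np.dstack([n[...,0]*z,n[...,1]*z,z])
    if "R" in c: X=(P-c["t"])@c["R"]
    else:
        H=c["hand_eye"]; X=(P@H[:3,:3].T+H[:3,3])@np.array(st["ee_rot"]).T+np.array(st["position"])
    X[z<=0]=np.nan
    return X
def save(c,name,box=None,s=1):
    im=c["image"][...,::-1]
    if box: im=im[box[1]:box[3],box[0]:box[2]]
    cv2.imwrite("pics/"+name,cv2.resize(im,None,fx=s,fy=s,interpolation=cv2.INTER_CUBIC))
E
python3 - <<'E'
from h import *
import pickle
s=manip.read_state(); print(s["ee_rot"],s["position"],s["time"],s["ft_force"])
for n in ["scene","side"]:
    c=manip.capture(n); X=cloud(c); save(c,n+".png",None,1.5 if n=="scene" else 1.5)
    pickle.dump((c,X),open(n+".pkl","wb"))
    print(n, c["k1"], (-c["R"].T@c["t"]).round(2))
    for o in ["mains_box","stirrer","console","dish","beaker","small_jar","bowl","rocker_far","stir_top","dose_top","round_top"]:
        for r in manip.regions_of(o,c)[:3]:
            p=X[r["region"]]; print(o,round(r["conf"],2),np.round(r["xy"]),r["region"].sum(),np.nanmedian(p,0).round(3), np.nanpercentile(p[:,2],97).round(3))
E
```

```text
pics
[[-1.93409600e-03  9.99998126e-01 -8.43653754e-05]
 [ 2.32352448e-04 -8.39161382e-05 -9.99999969e-01]
 [-9.99998103e-01 -1.93411555e-03 -2.32189711e-04]] [6.24341618e-01 4.63055433e-05 1.96645686e-01] 0.0 [-0.77859639 -1.03594766  0.15881395]
scene 0.0033611840402268263 [ 1.26 -0.79  0.87]
mains_box 0.79 [319. 152.] 780 [0.588 0.278 0.044] 0.065
stirrer 0.7 [257. 181.] 2117 [ 0.579 -0.037  0.061] 0.077
console 0.92 [194. 240.] 1601 [ 0.606 -0.327  0.037] 0.047
console 0.62 [101. 247.] 1784 [ 0.432 -0.509  0.037] 0.047
dish 0.91 [190. 183.] 493 [ 0.378 -0.158  0.023] 0.039
dish 0.62 [273. 168.] 522 [0.589 0.033 0.095] 0.11
beaker 0.67 [222. 197.] 408 [ 0.548 -0.163  0.054] 0.077
small_jar 0.56 [270. 148.] 188 [0.478 0.146 0.053] 0.07
bowl 0.56 [309. 175.] 210 [0.647 0.159 0.032] 0.043
bowl 0.48 [184. 230.] 94 [ 0.56  -0.312  0.046] 0.049
stir_top 0.51 [245. 163.] 31 [0.486 0.02  0.07 ] 0.073
dose_top 0.52 [ 87. 240.] 155 [ 0.394 -0.523  0.046] 0.049
dose_top 0.48 [186. 226.] 136 [ 0.56  -0.312  0.046] 0.049
round_top 0.49 [113. 244.] 44 [ 0.463 -0.478  0.045] 0.048
round_top 0.39
[... 402 characters left out ...]
.391 -0.185  0.02 ] 0.037
dish 0.61 [245. 213.] 854 [0.603 0.001 0.091] 0.109
dish 0.16 [230. 325.] 430 [0.569 0.306 0.059] 0.066
beaker 0.77 [282. 193.] 452 [ 0.537 -0.14   0.052] 0.076
small_jar 0.71 [286. 282.] 497 [0.467 0.175 0.054] 0.067
bowl 0.91 [213. 270.] 438 [0.651 0.141 0.027] 0.041
rocker_far 0.58 [231. 324.] 417 [0.569 0.306 0.059] 0.066
rocker_far 0.31 [268. 238.] 3489 [0.537 0.061 0.06 ] 0.074
stir_top 0.53 [290. 231.] 73 [0.481 0.028 0.068] 0.071
dose_top 0.52 [337. 131.] 53 [ 0.387 -0.512  0.045] 0.049
dose_top 0.47 [281. 161.] 93 [ 0.554 -0.303  0.045] 0.048
round_top 0.55 [200. 175.] 1234 [ 0.754 -0.104  0.096] 0.17
round_top 0.49 [230. 328.] 441 [0.568 0.306 0.059] 0.066
```

View pics/scene.png

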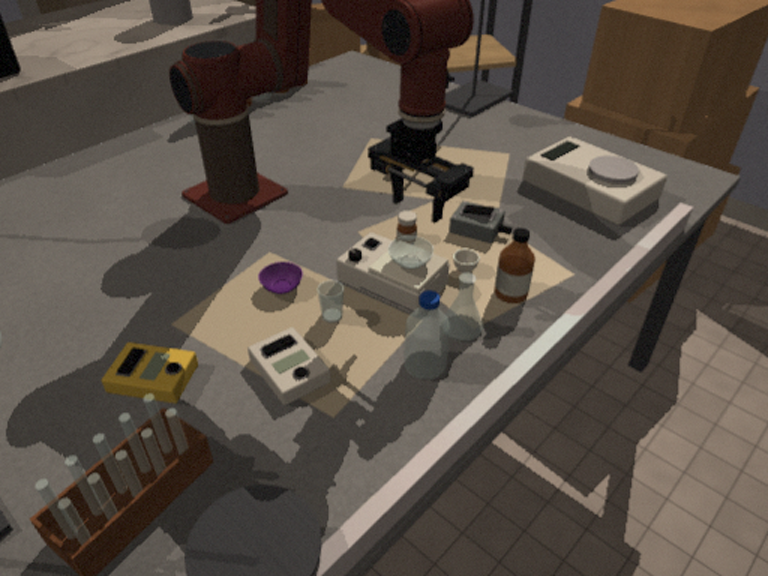

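View pics/side.png

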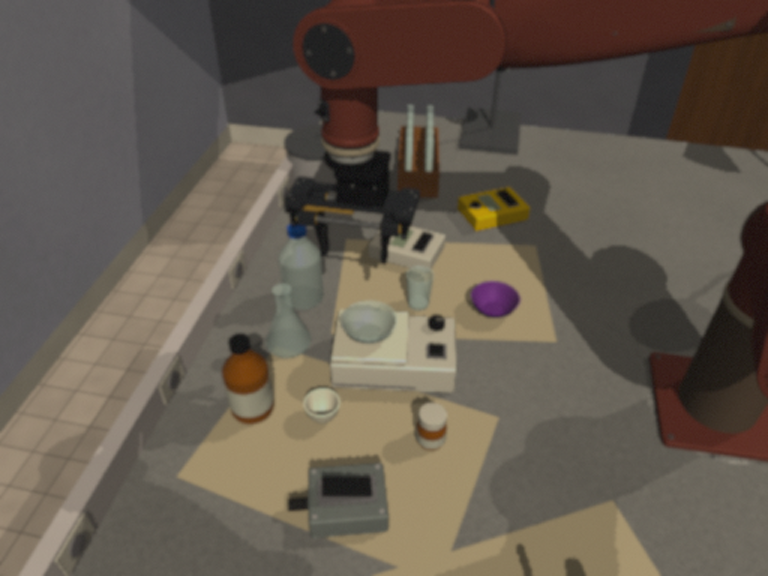

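The white console at scene (290,365) (view pixels) is the one meant. The yellow one at (150,370) and the purple dish at (280,278) are look-alikes. Next I measure poses from the top faces and make one enlarged crop.

Run:
```python
from h import *
import pickle
for n in ["scene","side"]:
    c,X=pickle.load(open(n+".pkl","rb")); g=c["image"].max(2).astype(int)
    def rect(m,t):
        p=X[m][:,:2]; r=cv2.minAreaRect(p.astype(np.float32)*1000); print(n,t,m.sum(),"c",np.round(r[0],1),"size",np.round(r[1],1),"ang",round(r[2],1),"mean",(p.mean(0)*1000).round(1),"z",np.median(X[m][:,2]).round(4),np.percentile(X[m][:,2],[5,95]).round(4))
    def near(x,y,r,z0,z1): return (np.hypot(X[...,0]-x,X[...,1]-y)<r)&(X[...,2]>z0)&(X[...,2]<z1)
    rect(near(.58,.3,.1,.038,.050),"box top")
    rect(near(.57,.305,.06,.049,.075)&(g<75),"rocker")
    rect(near(.483,.025,.03,.0635,.076)&(g<75),"stirkey")
    rect(near(.49,-.035,.04,.070,.08)&(g<75),"dial")
    rect(near(.54,0,.17,.054,.064),"stir deck")
    rect(near(.6,-.31,.12,.031,.0405),"console top")
    rect(near(.556,-.307,.045,.041,.052)&(g<75),"bar")
    rect(near(.636,-.325,.03,.040,.05)&(g<75),"round")
c,_=pickle.load(open("scene.pkl","rb"));a=c["image"][205:275,60:240];b=c["image"][125:205,210:350]
cv2.imwrite("pics/crop.png",np.vstack([cv2.resize(a,(760,296),interpolation=2),cv2.resize(b,(760,300),interpolation=2)])[...,::-1])
```

```text
scene box top 326 c [571.6 298.9] size [110.9  92.9] ang 16.6 mean [579.1 287.7] z 0.0458 [0.0401 0.0492]
scene rocker 133 c [574.8 292.3] size [67.4 54.8] ang 17.5 mean [576.5 296.4] z 0.059 [0.0495 0.0676]
scene stirkey 39 c [489.2  17.7] size [21.8 22.5] ang 16.1 mean [488.4  18.3] z 0.0684 [0.064  0.0723]
scene dial 39 c [495.8 -41.5] size [21.5 22.5] ang 85.4 mean [497.  -41.3] z 0.0764 [0.0713 0.0794]
scene stir deck 657 c [560.1   1.1] size [211.5 336.3] ang 7.5 mean [536.1 -17.1] z 0.0607 [0.0552 0.0635]
scene console top 1119 c [ 592.4 -317.8] size [100.3 142.2] ang 78.2 mean [ 600.4 -322.3] z 0.0374 [0.0339 0.0397]
scene bar 117 c [ 560.5 -312.6] size [58.5 23. ] ang 82.9 mean [ 560.3 -312.5] z 0.0459 [0.0416 0.0485]
scene round 42 c [ 640.1 -328.8] size [21.4 18.9] ang 53.5 mean [ 641.5 -329.2] z 0.0445 [0.0407 0.0479]
side box top 1534 c [568.  304.2] size [110.   91.3] ang 16.2 mean [566.6 311.2] z 0.0437 [0.0405 0.048 ]
side rocker 446 c [568.1 304.8] size [69.3 30.1] ang 16.5 mean [568.3 306. ] z 0.059 [0.0522 0.0652]
side stirkey 69 c [481.3  27.7] size [22.6 21.3] ang 9.1 mean [481.   28.9] z 0.0681 [0.0641 0.0712]
side dial 60 c [489.6 -31.3] size [23.1 23.3] ang 36.0 mean [490.1 -30.9] z 0.0756 [0.071  0.0782]
side stir deck 1273 c [509.8  -5.7] size [296.2 209.8] ang 68.9 mean [510.3  18.4] z 0.0596 [0.0558 0.0627]
side console top 519 c [ 587.8 -315.1] size [106.2 139.7] ang 77.9 mean [ 576.8 -299.6] z 0.0359 [0.0322 0.0387]
side bar 67 c [ 554.4 -302.4] size [57.  18.2] ang 77.4 mean [ 553.7 -301. ] z 0.0448 [0.0415 0.0474]<stdin>:6: RuntimeWarning: Mean of empty slice.
  ret = um.true_divide(
  return _methods._mean(a, axis=axis, dtype=dtype,
  ret = ret.dtype.type(ret / rcount)
Traceback (most recent call last):
IndexError: index -1 is out of bounds for axis 0 with size 0
```

```bash
python3 -m inch '[{"tz":-0.04,"ty":-0.005,"grip":1},{"tz":-0.04,"ty":-0.005,"grip":1},{"tz":-0.04,"ty":-0.01,"grip":1},{"tz":-0.04,"ty":-0.01,"grip":1},{"tz":-0.04,"ty":-0.01,"grip":1},{"tz":-0.03,"ty":-0.01,"grip":1},{"grip":1},{"grip":1},{"grip":1}]'
cat >> h.py <<'E'
def fit(X,g,n,x,y,r,z0,z1,dark=None):
    m=(np.hypot(X[...,0]-x,X[...,1]-y)<r)&(X[...,2]>z0)&(X[...,2]<z1)
    if dark: m&=(g<dark)
    if m.sum()<5: print(n,"none"); return
    p=X[m][:,:2]; q=cv2.minAreaRect(p.astype(np.float32)*1000)
    v,u=np.nonzero(m)
    print(n,m.sum(),"c",np.round(q[0],1),"size",np.round(q[1],1),"ang",round(q[2],1),"mean",(p.mean(0)*1000).round(1),"z",np.median(X[m][:,2]).round(4),"px",u.mean().round(),v.mean().round())
E
python3 - <<'E'
from h import *
import pickle
s=manip.read_state(); c=manip.capture("wrist"); X=cloud(c,s); g=c["image"].max(2)
print(np.round(s["position"],4),s["finger_gap"],s["time"],c["hand_eye"].round(3))
pickle.dump((c,s,X),open("w1.pkl","wb"))
fit(X,g,"boxtop",.57,.302,.1,.038,.05); fit(X,g,"rocker",.57,.302,.06,.049,.075,75)
fit(X,g,"stirkey",.485,.022,.035,.0635,.076,75); 
a,_=pickle.load(open("scene.pkl","rb")); a=a["image"][205:275,60:240]
cv2.imwrite("pics/crop.png",np.vstack([cv2.resize(a,(512,200),interpolation=2),c["image"]])[...,::-1])
E
```

```text
[ 0.625  -0.      0.1977] 1.0009444094276736 1.2 [[ 0.001 -0.255  0.967 -0.187]
 [ 1.    -0.    -0.001 -0.001]
 [ 0.     0.967  0.255 -0.07 ]
 [ 0.     0.     0.     1.   ]]
boxtop none
rocker none
stirkey 416 c [481.9  23.5] size [23.6 24. ] ang 9.2 mean [482.7  23.9] z 0.0689 px 133.0 157.0$[0]: bad value
```

View pics/crop.png

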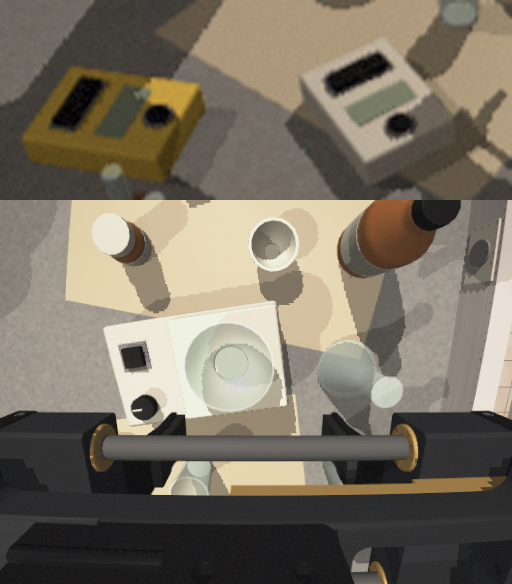

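White console (scene crop, right) confirmed, and the wrist view gives the stirrer key at wrist pixel (133,157). The move was refused, so I'm retrying with all keys given.

```bash
python3 -m inch '[{"tx":0,"tz":-0.04,"ty":-0.005,"spin":0,"grip":1},{"tx":0,"tz":-0.04,"ty":-0.005,"spin":0,"grip":1},{"tx":0,"tz":-0.04,"ty":-0.01,"spin":0,"grip":1},{"tx":0,"tz":-0.04,"ty":-0.01,"spin":0,"grip":1},{"tx":0,"tz":-0.04,"ty":-0.01,"spin":0,"grip":1},{"tx":0,"tz":-0.01,"ty":-0.01,"spin":0,"grip":1},{"tx":0,"ty":0,"tz":0,"spin":0,"grip":1},{"tx":0,"ty":0,"tz":0,"spin":0,"grip":1}]'
cat > w.py <<'E'
from h import *
import pickle,sys
s=manip.read_state(); c=manip.capture("wrist"); X=cloud(c,s); g=c["image"].max(2)
print(np.round(s["position"],4),np.round(s["ee_rot"],3)[:,1],np.round(s["ft_force"],1),s["finger_gap"],s["time"])
pickle.dump((c,s,X),open("w.pkl","wb")); cv2.imwrite("pics/%s.png"%sys.argv[1],c["image"][...,::-1])
fit(X,g,"boxtop",.57,.302,.09,.038,.049); fit(X,g,"rocker",.57,.302,.06,.049,.075,75)
fit(X,g,"stirkey",.482,.023,.035,.0605,.076,75); fit(X,g,"bar",.557,-.307,.045,.036,.052,75);fit(X,g,"round",.638,-.325,.03,.038,.052,75);fit(X,g,"console",.59,-.317,.1,.030,.0405)
E
python3 w.py w2
```

```text
time: 2.05
position: [0.5752, 0.2092, 0.1978]
ee_rot: [[0.0, 1.0, 0.0], [-0.001, 0.0, -1.0], [-1.0, 0.0, 0.001]]
ft_force: [0.1, -0.3, -0.1]
finger_gap: 0.355
[0.5752 0.2092 0.1978] [1. 0. 0.] [ 0.1 -0.3 -0.1] 0.3552518117315603 2.05
boxtop 5403 c [568.2 302.6] size [111.1  90.8] ang 16.6 mean [568.6 303.3] z 0.0441 px 249.0 95.0
rocker 1602 c [568.1 302.1] size [68.1 29.3] ang 16.9 mean [568.9 302.4] z 0.06 px 249.0 95.0
stirkey none
bar none
round none
console none
```

Rocker measured at centre (568,302), yaw about 16.7°, sizes match. Next: move over its far half (593,310), then turn so the fingers' thin side lies along the rocker.

```bash
python3 -m inch '[{"tx":0,"tz":-0.04,"ty":0.006,"spin":0,"grip":1},{"tx":0,"tz":-0.04,"ty":0.006,"spin":0,"grip":1},{"tx":0,"tz":-0.021,"ty":0.006,"spin":0,"grip":1},{"tx":0.02,"ty":0,"tz":0,"spin":8.1,"grip":1},{"tx":0.02,"ty":0,"tz":0,"spin":8.1,"grip":1},{"tx":0.02,"ty":0,"tz":0,"spin":8.1,"grip":1},{"tx":0.02,"ty":0,"tz":0,"spin":8.1,"grip":1},{"tx":0.02,"ty":0,"tz":0,"spin":8.1,"grip":1},{"tx":0,"ty":0,"tz":0,"spin":8.1,"grip":1},{"tx":0,"ty":0,"tz":0,"spin":8.1,"grip":1}]'
python3 -m inch '[{"tx":0,"ty":0,"tz":0,"spin":8.3,"grip":1},{"tx":0,"ty":0,"tz":0,"spin":8.3,"grip":1},{"tx":0,"ty":0,"tz":0,"spin":0,"grip":1},{"tx":0,"ty":0,"tz":0,"spin":0,"grip":1}]'; python3 w.py w3
```

```text
time: 3.1
position: [0.5934, 0.3086, 0.0962]
ee_rot: [[-0.002, 0.542, -0.84], [-0.001, -0.84, -0.542], [-1.0, -0.0, 0.002]]
ft_force: [0.3, -0.7, 0.3]
finger_gap: 0.005
time: 3.5
position: [0.5938, 0.3096, 0.0977]
ee_rot: [[0.0, 0.289, -0.957], [-0.0, -0.957, -0.289], [-1.0, 0.0, 0.0]]
ft_force: [-0.1, -0.1, 0.3]
finger_gap: 0.003
[0.5938 0.3096 0.0977] [ 0.289 -0.957  0.   ] [-0.1 -0.1  0.3] 0.002838308793915234 3.5
boxtop 4010 c [599.  312.1] size [46.7 90.4] ang 16.6 mean [602.3 313.1] z 0.044 px 253.0 184.0
rocker 814 c [591.7 310. ] size [21.2 29.5] ang 17.5 mean [592.8 310.1] z 0.064 px 253.0 201.0
stirkey none
bar none
round none
console none
```

View pics/w3.png

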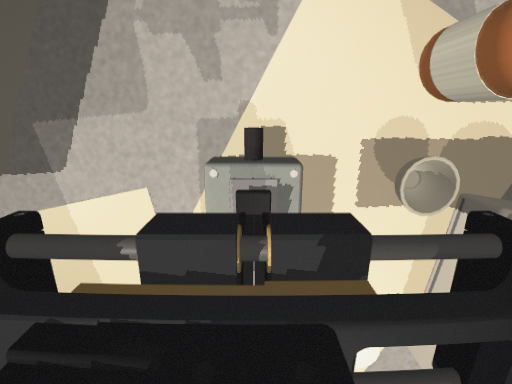

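Fingers sit over the rocker's far half, on its middle line (wrist 253,200). Descending.

```bash
python3 -m inch '[{"tx":0.015,"ty":0,"tz":0,"spin":0,"grip":1},{"tx":0.012,"ty":0,"tz":0,"spin":0,"grip":1},{"tx":0.004,"ty":0,"tz":0,"spin":0,"grip":1},{"tx":0.003,"ty":0,"tz":0,"spin":0,"grip":1}]'; python3 -m inch '[{"tx":0.003,"ty":0,"tz":0,"spin":0,"grip":1},{"tx":0.002,"ty":0,"tz":0,"spin":0,"grip":1}]';python3 -m inch '[{"tx":0.001,"ty":0,"tz":0,"spin":0,"grip":1},{"tx":0,"ty":0,"tz":0,"spin":0,"grip":1}]'
```

```text
time: 3.95
position: [0.592, 0.3107, 0.062]
ee_rot: [[-0.002, 0.288, -0.958], [-0.001, -0.958, -0.288], [-1.0, 0.0, 0.002]]
ft_force: [0.2, -0.4, 0.7]
finger_gap: 0.003
time: 4.15
position: [0.5931, 0.3111, 0.0587]
ee_rot: [[0.0, 0.288, -0.958], [0.0, -0.958, -0.288], [-1.0, -0.0, -0.0]]
ft_force: [-0.5, 0.4, 0.2]
finger_gap: 0.004
time: 4.35
position: [0.5931, 0.3111, 0.0579]
ee_rot: [[0.0, 0.287, -0.958], [0.0, -0.958, -0.287], [-1.0, -0.0, -0.0]]
ft_force: [-0.7, 0.1, 0.2]
finger_gap: 0.007
```

```bash
for i in 1; do python3 -m inch '[{"tx":0.002,"ty":0,"tz":0,"spin":0,"grip":1}]';python3 -m inch '[{"tx":0.002,"ty":0,"tz":0,"spin":0,"grip":1}]'; python3 -m inch '[{"tx":0.001,"ty":0,"tz":0,"spin":0,"grip":1}]'; python3 w.py w4; done
```

```text
time: 4.45
position: [0.5934, 0.3112, 0.0563]
ee_rot: [[0.001, 0.287, -0.958], [0.0, -0.958, -0.287], [-1.0, -0.0, -0.001]]
ft_force: [-0.6, 0.0, 0.8]
finger_gap: 0.006
time: 4.55
position: [0.5932, 0.3111, 0.054]
ee_rot: [[0.001, 0.287, -0.958], [0.0, -0.958, -0.287], [-1.0, -0.0, -0.001]]
ft_force: [-0.1, 0.4, -0.3]
finger_gap: 0.004
time: 4.65
position: [0.5929, 0.3109, 0.0525]
ee_rot: [[-0.0, 0.287, -0.958], [-0.0, -0.958, -0.287], [-1.0, 0.0, 0.0]]
ft_force: [-0.7, 0.3, -0.2]
finger_gap: 0.006
[0.5929 0.3109 0.0525] [ 0.287 -0.958  0.   ] [-0.7  0.3 -0.2] 0.006422403732212628 4.65
boxtop 4526 c [606.4 314.3] size [31.3 90.7] ang 16.5 mean [608.1 314.8] z 0.044 px 255.0 190.0
rocker 304 c [599.9 312.1] size [ 4.4 29.3] ang 18.0 mean [600.5 312.4] z 0.0644 px 255.0 209.0
stirkey none
bar none
round none
console none
```

View pics/w4.png

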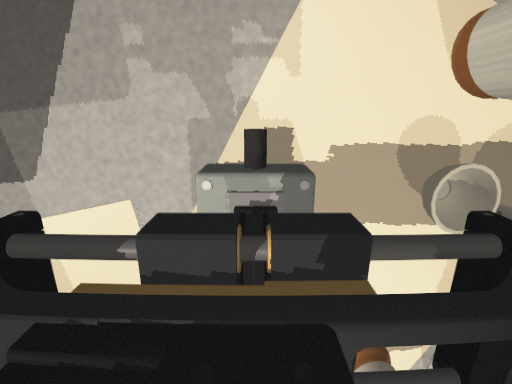

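No contact force so far, although the TCP reads 52 mm. Checking depth along the finger column before going lower.

Run:
```python
from h import *
import pickle
c,s,X=pickle.load(open("w.pkl","rb"))
R=np.array(s["ee_rot"])
T=(X-np.array(s["position"]))@R*1000
for v in range(185,300,4): print(v,[tuple(T[v,u].round().tolist()) for u in (243,254,262)],X[v,254,2].round(3))
st=manip.read_state(); print(st["wrist_torque"],st["effort"])
c=manip.capture("side"); Y=cloud(c); g=c["image"].max(2)
fit(Y,g,"rocker side",.57,.302,.06,.049,.075,75)
save(c,"side2.png",(170,250,310,384),4)
```

```text
185 [(8.0, -8.0, -20.0), (10.0, -0.0, -19.0), (9.0, 6.0, -19.0)] 0.043
189 [(9.0, -8.0, -16.0), (8.0, -0.0, -16.0), (8.0, 6.0, -16.0)] 0.044
193 [(4.0, -8.0, -14.0), (5.0, -0.0, -14.0), (6.0, 6.0, -14.0)] 0.047
197 [(6.0, -8.0, -11.0), (5.0, -0.0, -11.0), (4.0, 6.0, -11.0)] 0.048
201 [(5.0, -8.0, -8.0), (4.0, -0.0, -8.0), (5.0, 6.0, -8.0)] 0.048
205 [(-6.0, -8.0, -9.0), (-7.0, -0.0, -9.0), (-6.0, 5.0, -9.0)] 0.059
209 [(-12.0, -8.0, -8.0), (-12.0, -0.0, -8.0), (-12.0, 5.0, -8.0)] 0.064
213 [(-28.0, -7.0, -11.0), (-12.0, -0.0, -5.0), (-28.0, 5.0, -11.0)] 0.064
217 [(-34.0, -7.0, -11.0), (-30.0, -0.0, -9.0), (-35.0, 5.0, -11.0)] 0.082
221 [(-42.0, -6.0, -11.0), (-36.0, -0.0, -9.0), (-37.0, 4.0, -9.0)] 0.089
225 [(-47.0, -6.0, -11.0), (-43.0, -0.0, -9.0), (-43.0, 4.0, -9.0)] 0.095
229 [(-52.0, -6.0, -10.0), (-50.0, -0.0, -10.0), (-49.0, 4.0, -9.0)] 0.102
233 [(-54.0, -6.0, -9.0), (-49.0, -0.0, -7.0), (-54.0, 4.0, -9.0)] 0.101
237 [(-109.0, -4.0, -33.0), (-109.0, -0.0, -32.0), (-110.0, 2.0, -33.0)] 0.161
241 [(-111.0, -4.0, -32.0), (-111.0, -0.0, -32.0), (-111.0, 2.0, -32.0)] 0.163
245 [
[... 591 characters left out ...]
 0.127
277 [(-74.0, -5.0, 4.0), (-73.0, -0.0, 5.0), (-74.0, 3.0, 5.0)] 0.125
281 [(-74.0, -5.0, 7.0), (-74.0, -0.0, 7.0), (-75.0, 3.0, 6.0)] 0.126
285 [(-120.0, -3.0, -23.0), (-119.0, -0.0, -22.0), (-120.0, 2.0, -23.0)] 0.172
289 [(-123.0, -3.0, -24.0), (-123.0, -0.0, -23.0), (-122.0, 2.0, -23.0)] 0.175
293 [(-124.0, -3.0, -23.0), (-124.0, -0.0, -23.0), (-124.0, 2.0, -23.0)] 0.177
297 [(-128.0, -3.0, -25.0), (-128.0, -0.0, -25.0), (-128.0, 2.0, -25.0)] 0.181
[ 0.00457188  0.03646479 -0.00461037] [ 1.53416663e-02 -5.76269925e+01 -3.60640526e+01  3.05041589e-02
 -1.00092608e-01 -6.26799306e-05]
rocker side 127 c [545.1 297.6] size [20.6 28.6] ang 19.0 mean [545.2 298.2] z 0.0547 px 242.0 324.0
```

View pics/side2.png

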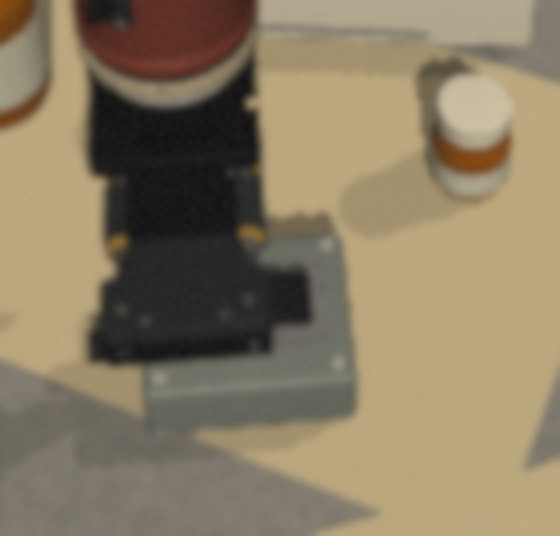

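The side crop (near end at ~(290,295) still low) and the depth (rocker top at 64 mm) show the rocker still off. The real fingertips end some 15–25 mm short of the reported TCP, so I'll find contact by force.

```bash
for r in 1; do python3 -m inch '[{"tx":0.003,"ty":0,"tz":0,"spin":0,"grip":1}]';python3 -m inch '[{"tx":0.003,"ty":0,"tz":0,"spin":0,"grip":1}]'; python3 -m inch '[{"tx":0.002,"ty":0,"tz":0,"spin":0,"grip":1}]';python3 -m inch '[{"tx":0.002,"ty":0,"tz":0,"spin":0,"grip":1}]';  done | grep -v rot
```

```text
time: 4.85
position: [0.5934, 0.3111, 0.0502]
ft_force: [0.8, -0.0, 0.3]
finger_gap: 0.008
time: 4.95
position: [0.5931, 0.311, 0.0467]
ft_force: [-0.2, 0.8, -0.1]
finger_gap: 0.003
time: 5.05
position: [0.5928, 0.3109, 0.0442]
ft_force: [-0.7, -0.0, 0.7]
finger_gap: 0.007
time: 5.15
position: [0.5928, 0.3109, 0.0423]
ft_force: [-0.7, 0.4, -0.2]
finger_gap: 0.006
```

```bash
cat > col.py <<'E'
from h import *
s=manip.read_state(); c=manip.capture("wrist"); X=cloud(c,s); R=np.array(s["ee_rot"]); T=(X-np.array(s["position"]))@R*1000
import sys; cv2.imwrite("pics/%s.png"%sys.argv[1],cv2.resize(c["image"][150:300,150:360],(800,571),interpolation=2)[...,::-1])
for v in range(195,236,2): print(v,[tuple(T[v,u].round().tolist()) for u in (243,254,262)],X[v,254].round(4), c["image"][v,254])
print(s["position"],s["ft_force"],s["effort"])
E
python3 col.py c5
```

```text
195 [(-4.0, -8.0, -15.0), (-3.0, -0.0, -15.0), (-3.0, 5.0, -15.0)] [0.6072 0.3154 0.0452] [69 68 65]
197 [(-5.0, -8.0, -14.0), (nan, nan, nan), (-5.0, 5.0, -14.0)] [nan nan nan] [147 139 135]
199 [(-6.0, -8.0, -13.0), (-5.0, -0.0, -13.0), (-5.0, 5.0, -13.0)] [0.6051 0.3147 0.0476] [147 140 135]
201 [(-5.0, -8.0, -11.0), (-4.0, -0.0, -11.0), (-5.0, 5.0, -11.0)] [0.6035 0.3142 0.0468] [146 138 134]
203 [(-5.0, -8.0, -10.0), (-6.0, -0.0, -10.0), (-6.0, 5.0, -10.0)] [0.6026 0.314  0.0486] [147 138 135]
205 [(-5.0, -8.0, -8.0), (-5.0, -0.0, -8.0), (-5.0, 6.0, -8.0)] [0.6009 0.3135 0.0475] [86 82 81]
207 [(-5.0, -8.0, -7.0), (-6.0, -0.0, -7.0), (-6.0, 5.0, -7.0)] [0.5997 0.3131 0.0482] [87 82 80]
209 [(-5.0, -8.0, -5.0), (-5.0, -0.0, -6.0), (-5.0, 6.0, -5.0)] [0.5981 0.3126 0.0476] [88 83 82]
211 [(-19.0, -7.0, -9.0), (-18.0, -0.0, -9.0), (-20.0, 5.0, -9.0)] [0.6011 0.3136 0.0607] [27 24 26]
213 [(-27.0, -7.0, -11.0), (-21.0, -0.0, -8.0), (-28.0, 5.0, -11.0)] [0.6008 0.3135 0.0635] [24 23 23]
215 [(-30.0, -7.0, -10.0), (-27.0, -0.0, -9.0), (-32.0, 5.0, -11.0)] [0.6015 0.3137 0.0691] [32 31
[... 501 characters left out ...]
849] [26 24 22]
227 [(-50.0, -6.0, -11.0), (-46.0, -0.0, -9.0), (-46.0, 4.0, -9.0)] [0.6014 0.3137 0.0881] [29 28 29]
229 [(-51.0, -6.0, -10.0), (-49.0, -0.0, -9.0), (-49.0, 4.0, -9.0)] [0.6015 0.3138 0.0911] [27 27 26]
231 [(-51.0, -6.0, -9.0), (-48.0, -0.0, -8.0), (-51.0, 4.0, -9.0)] [0.6002 0.3134 0.0907] [25 26 27]
233 [(-54.0, -6.0, -9.0), (-49.0, -0.0, -7.0), (-55.0, 4.0, -9.0)] [0.5994 0.3131 0.0914] [26 25 26]
235 [(-108.0, -4.0, -32.0), (-107.0, -0.0, -32.0), (-106.0, 2.0, -32.0)] [0.6237 0.3206 0.1495] [36 36 35]
[0.5928303  0.3109475  0.04234442] [-0.65516159  0.35068203 -0.17884003] [-8.29796081e-04 -5.72905827e+01 -3.52332294e+01  2.81313382e-02
 -3.39286204e-02  1.28173440e-06]
```

View pics/c5.png

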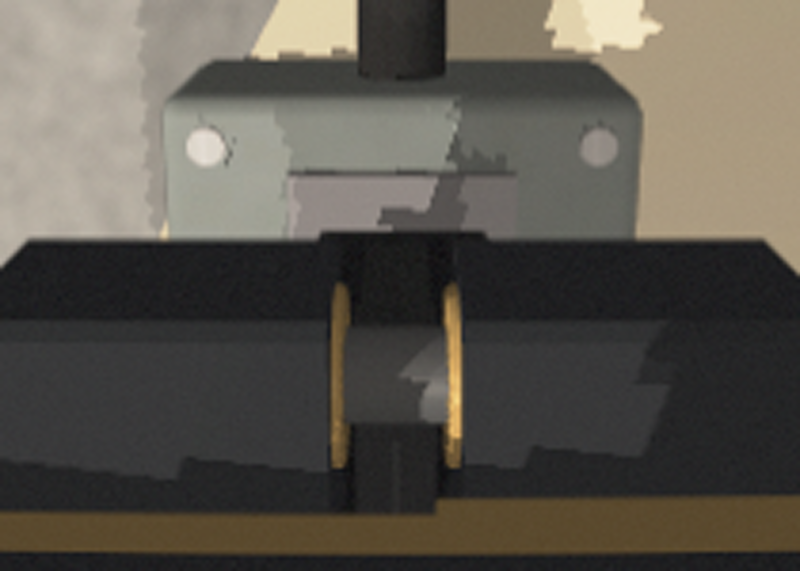

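```bash
python3 - <<'E'
from h import *
c=manip.capture("side"); Y=cloud(c); g=c["image"].max(2)
fit(Y,g,"rocker side",.545,.298,.04,.049,.075,75)
E
for r in 1; do python3 -m inch '[{"tx":0.003,"ty":0,"tz":0,"spin":0,"grip":1}]';python3 -m inch '[{"tx":0.003,"ty":0,"tz":0,"spin":0,"grip":1}]'; done | grep -v rot
python3 - <<'E'
from h import *
c=manip.capture("side"); Y=cloud(c); g=c["image"].max(2)
fit(Y,g,"rocker side",.545,.298,.04,.049,.075,75)
E
```

```text
rocker side 134 c [546.9 297.6] size [24.5 29.6] ang 19.1 mean [545.8 297.9] z 0.0551 px 242.0 324.0
time: 5.35
position: [0.5934, 0.3112, 0.0403]
ft_force: [1.0, -0.1, 2.9]
finger_gap: 0.007
time: 5.45
position: [0.594, 0.3113, 0.0375]
ft_force: [2.6, 1.6, 3.0]
finger_gap: 0.005
rocker side 154 c [547.3 298.5] size [26.7 31.1] ang 26.4 mean [546.8 298.5] z 0.0576 px 241.0 323.0
```

Contact at TCP z≈0.041, with about 3 N and the near end rising. The tips are ~25 mm behind the reported TCP. Pressing on to the stop.

```bash
for r in 1; do python3 -m inch '[{"tx":0.003,"ty":0,"tz":0,"spin":0,"grip":1}]';python3 -m inch '[{"tx":0.002,"ty":0,"tz":0,"spin":0,"grip":1}]'; python3 -m inch '[{"tx":0.002,"ty":0,"tz":0,"spin":0,"grip":1}]';  done | grep -v rot
python3 - <<'E'
from h import *
c=manip.capture("side"); Y=cloud(c); g=c["image"].max(2)
fit(Y,g,"rocker side",.545,.298,.04,.049,.075,75)
E
```

```text
time: 5.6
position: [0.5942, 0.3114, 0.0348]
ft_force: [1.8, 1.0, 5.9]
finger_gap: 0.003
time: 5.7
position: [0.5944, 0.3115, 0.0329]
ft_force: [2.8, 0.4, 5.1]
finger_gap: 0.007
time: 5.8
position: [0.5946, 0.3115, 0.0315]
ft_force: [-2.4, -2.0, 17.7]
finger_gap: 0.002
rocker side 154 c [548.6 298.7] size [26.7 29.7] ang 21.4 mean [547.5 298.8] z 0.0632 px 241.0 322.0
```

```bash
python3 -m inch '[{"tx":0.001,"ty":0,"tz":0,"spin":0,"grip":1},{"tx":0,"ty":0,"tz":0,"spin":0,"grip":1}]'|grep -v rot; python3 -m inch '[{"tx":-0.02,"ty":0,"tz":0,"spin":0,"grip":1},{"tx":-0.03,"ty":0,"tz":0,"spin":0,"grip":1},{"tx":-0.04,"ty":0,"tz":0,"spin":0,"grip":1},{"tx":0,"ty":0,"tz":0.05,"spin":0,"grip":1},{"tx":0,"ty":0,"tz":0.02,"spin":0,"grip":1},{"tx":0,"ty":0,"tz":0,"spin":0,"grip":1}]'|grep -v rot
python3 w.py w6
python3 - <<'E'
from h import *
c=manip.capture("side"); Y=cloud(c); g=c["image"].max(2)
fit(Y,g,"rocker far half",.591,.309,.012,.045,.075,75)
fit(Y,g,"rocker near half",.545,.298,.012,.045,.075,75)
E
```

```text
time: 6.05
position: [0.5946, 0.3115, 0.0316]
ft_force: [-2.3, -1.4, 14.0]
finger_gap: 0.006
time: 6.65
position: [0.5227, 0.2902, 0.1178]
ft_force: [0.1, -0.3, -0.6]
finger_gap: 0.004
[0.5227 0.2902 0.1178] [ 0.288 -0.958  0.   ] [ 0.1 -0.3 -0.6] 0.003845657195060869 6.65
boxtop 8197 c [569.1 303.1] size [108.8  90.9] ang 16.6 mean [572.5 304.3] z 0.0441 px 255.0 133.0
rocker 2569 c [569.2 302.7] size [67.  29.5] ang 16.6 mean [569.4 303.1] z 0.0598 px 255.0 139.0
stirkey none
bar none
round none
console none
rocker far half 82 c [590.2 308.9] size [21.2 22. ] ang 9.9 mean [590.6 309.2] z 0.0549 px 220.0 325.0
rocker near half 87 c [545.1 298.9] size [21.6 20.9] ang 2.6 mean [545.1 299.2] z 0.0639 px 242.0 322.0
```

Rocker is on: far half 54.9 mm, near half 63.9 mm, still so after release. Now to the stirrer key.

```bash
python3 - <<'E'
import pickle,numpy as np
c,s,X=pickle.load(open("w.pkl","rb")); m=(np.hypot(X[...,0]-.5685,X[...,1]-.3025)<.033)&(X[...,2]>.051)&(c["image"].max(2)<75)
p=X[m]; a=np.linalg.lstsq(np.c_[p[:,:2]-[.568,.302],np.ones(len(p))],p[:,2],rcond=None)[0]; print("slope",a, a[:2]@[.958,.287])
E
python3 -m inch '[{"tx":0,"ty":0,"tz":0,"spin":7.6,"grip":1},{"tx":0,"ty":0.043,"tz":0.0135,"spin":0,"grip":1},{"tx":0,"ty":0.043,"tz":0.0135,"spin":0,"grip":1},{"tx":0,"ty":0.043,"tz":0.0135,"spin":0,"grip":1},{"tx":0,"ty":0.043,"tz":0.0135,"spin":0,"grip":1},{"tx":0,"ty":0.043,"tz":0.0135,"spin":0,"grip":1},{"tx":0,"ty":0.042,"tz":0.0143,"spin":0,"grip":1},{"tx":0,"ty":0,"tz":0,"spin":0,"grip":1},{"tx":0,"ty":0,"tz":0,"spin":0,"grip":1}]'; python3 w.py w7
```

```text
slope [-3.860444   -1.14661792  0.16370731] -4.027384692596172
time: 7.65
position: [0.4867, 0.0231, 0.1189]
ee_rot: [[0.0, 0.155, -0.988], [0.0, -0.988, -0.155], [-1.0, -0.0, -0.0]]
ft_force: [-0.2, -0.0, 0.0]
finger_gap: 0.004
[0.4867 0.0231 0.1189] [ 0.155 -0.988 -0.   ] [-0.2 -0.   0. ] 0.0036077892079226285 7.65
boxtop 2791 c [570.6 261.8] size [ 39.5 110.9] ang 87.0 mean [564.7 265.5] z 0.0434 px 13.0 69.0
rocker none
stirkey 667 c [481.9  23.6] size [23.6 23. ] ang 8.6 mean [482.8  23.9] z 0.0688 px 252.0 198.0
bar none
round none
console 5 c [ 533.4 -254. ] size [3.8 0.9] ang 34.8 mean [ 533.7 -253.9] z 0.0306 px 511.0 181.0
```

```bash
python3 -m inch '[{"tx":0.03,"ty":-0.001,"tz":0.0046,"spin":0,"grip":1},{"tx":0.03,"ty":0,"tz":0,"spin":0,"grip":1},{"tx":0.011,"ty":0,"tz":0,"spin":0,"grip":1},{"tx":0,"ty":0,"tz":0,"spin":0,"grip":1}]'|grep -v rot; for r in 1; do python3 -m inch '[{"tx":0.003,"ty":0,"tz":0,"spin":0,"grip":1}]';python3 -m inch '[{"tx":0.003,"ty":0,"tz":0,"spin":0,"grip":1}]'; python3 -m inch '[{"tx":0.002,"ty":0,"tz":0,"spin":0,"grip":1}]';  done | grep -v rot
```

```text
time: 8.1
position: [0.4799, 0.0257, 0.0461]
ft_force: [-0.1, -0.2, -0.5]
finger_gap: 0.006
time: 8.2
position: [0.4824, 0.025, 0.0458]
ft_force: [0.3, -0.3, -0.1]
finger_gap: 0.006
time: 8.3
position: [0.4827, 0.0247, 0.0432]
ft_force: [-0.4, 0.6, 3.8]
finger_gap: 0.006
time: 8.4
position: [0.4827, 0.0247, 0.0412]
ft_force: [0.4, 2.2, 3.9]
finger_gap: 0.005
```

Contact on the key at TCP z≈0.044, as predicted. Pressing it home.

```bash
for r in 1; do python3 -m inch '[{"tx":0.002,"ty":0,"tz":0,"spin":0,"grip":1}]';python3 -m inch '[{"tx":0.002,"ty":0,"tz":0,"spin":0,"grip":1}]'; python3 -m inch '[{"tx":0.001,"ty":0,"tz":0,"spin":0,"grip":1},{"tx":0,"ty":0,"tz":0,"spin":0,"grip":1}]';  done | grep -v rot
```

```text
time: 8.5
position: [0.4827, 0.0246, 0.039]
ft_force: [1.7, 2.4, 4.2]
finger_gap: 0.008
time: 8.6
position: [0.4827, 0.0246, 0.038]
ft_force: [-7.6, 3.1, 30.0]
finger_gap: 0.006
time: 8.8
position: [0.4827, 0.0246, 0.038]
ft_force: [-7.9, 2.5, 24.5]
finger_gap: 0.006
```

```bash
python3 -m inch '[{"tx":-0.02,"ty":0,"tz":0,"spin":0,"grip":1},{"tx":-0.03,"ty":0,"tz":0,"spin":0,"grip":1},{"tx":-0.03,"ty":0,"tz":0,"spin":0,"grip":1},{"tx":0,"ty":0,"tz":0,"spin":6.9,"grip":1},{"tx":0,"ty":0,"tz":0,"spin":6.9,"grip":1},{"tx":0,"ty":0,"tz":0,"spin":6.9,"grip":1},{"tx":0,"ty":0,"tz":0,"spin":0,"grip":1}]'|grep -v rot; python3 w.py w8; python3 -m inch '[{"tx":0,"ty":0.03,"tz":-0.013,"spin":0,"grip":1},{"tx":0,"ty":0.04,"tz":-0.018,"spin":0,"grip":1},{"tx":0,"ty":0.04,"tz":-0.018,"spin":0,"grip":1},{"tx":0,"ty":0.04,"tz":-0.018,"spin":0,"grip":1},{"tx":0,"ty":0.04,"tz":-0.018,"spin":0,"grip":1},{"tx":0,"ty":0.04,"tz":-0.018,"spin":0,"grip":1},{"tx":0,"ty":0.04,"tz":-0.018,"spin":0,"grip":1},{"tx":0,"ty":0.04,"tz":-0.017,"spin":0,"grip":1},{"tx":0,"ty":0,"tz":0,"spin":0,"grip":1},{"tx":0,"ty":0,"tz":0,"spin":0,"grip":1}]'|grep -v rot; python3 w.py w9
```

```text
time: 9.5
position: [0.4808, 0.0242, 0.1146]
ft_force: [0.1, -0.6, -0.1]
finger_gap: 0.005
[0.4808 0.0242 0.1146] [-0.202 -0.979  0.   ] [ 0.1 -0.6 -0.1] 0.005006688940352281 9.5
boxtop 1337 c [542.9 259.3] size [38.  79.3] ang 65.9 mean [543.2 261.8] z 0.0434 px 11.0 176.0
rocker none
stirkey 602 c [481.1  23.3] size [23.8 23.1] ang 7.8 mean [481.6  23.2] z 0.0628 px 254.0 193.0
bar none
round none
console none
time: 10.55
position: [0.5533, -0.3076, 0.1138]
ft_force: [0.7, 1.1, -0.1]
finger_gap: 0.008
[ 0.5533 -0.3076  0.1138] [-0.201 -0.98  -0.001] [ 0.7  1.1 -0.1] 0.007715104900267078 10.55
boxtop none
rocker none
stirkey none
bar 1435 c [ 554.5 -309.6] size [59.5 24.2] ang 78.6 mean [ 556.3 -310. ] z 0.0448 px 255.0 185.0
round 440 c [ 636.  -326.3] size [20.1 20.1] ang 32.7 mean [ 636.  -326.5] z 0.0439 px 256.0 97.0
console 12182 c [ 591.1 -317.4] size [100.7 135.2] ang 78.3 mean [ 598.6 -318.8] z 0.0361 px 255.0 138.0
```

View pics/w9.png

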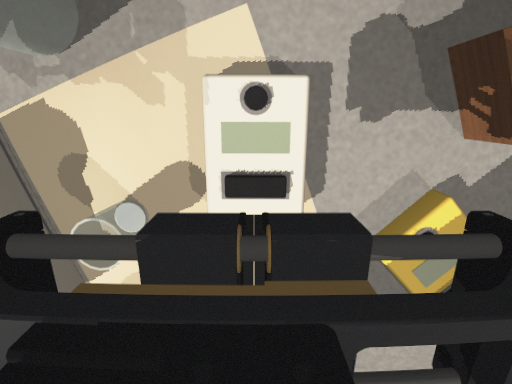

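Stirrer key is in (62.8 mm). The bar at wrist (255,186), (0.5545,-0.3096), agrees with the round key 83 mm further on at (256,97). Descending on the bar.

```bash
python3 -m inch '[{"tx":0.03,"ty":0.0018,"tz":-0.0017,"spin":0,"grip":1},{"tx":0.03,"ty":0,"tz":0,"spin":0,"grip":1},{"tx":0.02,"ty":0,"tz":0,"spin":0,"grip":1},{"tx":0.01,"ty":0,"tz":0,"spin":0,"grip":1},{"tx":0,"ty":0,"tz":0,"spin":0,"grip":1}]'|grep -v rot; for r in 1; do python3 -m inch '[{"tx":0.002,"ty":0,"tz":0,"spin":0,"grip":1}]';python3 -m inch '[{"tx":0.002,"ty":0,"tz":0,"spin":0,"grip":1}]'; python3 -m inch '[{"tx":0.002,"ty":0,"tz":0,"spin":0,"grip":1}]';  done | grep -v rot
```

```text
time: 11.1
position: [0.5542, -0.307, 0.0232]
ft_force: [0.7, 0.0, 0.1]
finger_gap: 0.006
time: 11.2
position: [0.5562, -0.3089, 0.0241]
ft_force: [0.5, -0.2, 0.0]
finger_gap: 0.006
time: 11.3
position: [0.5565, -0.3096, 0.0225]
ft_force: [-0.4, 0.4, 0.9]
finger_gap: 0.003
time: 11.4
position: [0.5563, -0.3096, 0.0201]
ft_force: [0.8, 0.4, 1.8]
finger_gap: 0.004
```

```bash
for r in 1; do python3 -m inch '[{"tx":0.002,"ty":0,"tz":0,"spin":0,"grip":1}]';python3 -m inch '[{"tx":0.002,"ty":0,"tz":0,"spin":0,"grip":1}]'; python3 -m inch '[{"tx":0.001,"ty":0,"tz":0,"spin":0,"grip":1}]'; python3 -m inch '[{"tx":0.001,"ty":0,"tz":0,"spin":0,"grip":1}]';  done | grep -v rot
```

```text
time: 11.5
position: [0.5563, -0.3097, 0.018]
ft_force: [0.4, 0.5, 2.8]
finger_gap: 0.002
time: 11.6
position: [0.5563, -0.3096, 0.0158]
ft_force: [1.5, 0.7, 4.6]
finger_gap: 0.003
time: 11.7
position: [0.5562, -0.3096, 0.0146]
ft_force: [2.2, 0.3, 5.7]
finger_gap: 0.007
time: 11.8
position: [0.5563, -0.3097, 0.0145]
ft_force: [-2.1, 3.1, 14.7]
finger_gap: 0.004
```

Hard stop reached at 14.7 N. Now I let it settle and check the console and the whole scene once.

```bash
python3 -m inch '[{"tx":0.0005,"ty":0,"tz":0,"spin":0,"grip":1},{"tx":0,"ty":0,"tz":0,"spin":0,"grip":1},{"tx":0,"ty":0,"tz":0,"spin":0,"grip":1},{"tx":0,"ty":0,"tz":0,"spin":0,"grip":1}]'|grep -v rot; python3 w.py w10
python3 - <<'E'
from h import *
for n in ["side","scene"]:
    c=manip.capture(n); Y=cloud(c); g=c["image"].max(2); 
    if n=="side": save(c,"side_end.png",None,1.2)
    fit(Y,g,n+" rocker far",.591,.309,.012,.045,.075,75);fit(Y,g,n+" stirkey",.482,.023,.02,.0605,.076,75)
    for o in ["dish","beaker","small_jar","bowl"]:
        for r in manip.regions_of(o,c)[:2]: print(n,o,round(r["conf"],2),np.nanmedian(Y[r["region"]],0).round(3))
E
```

```text
time: 12.2
position: [0.5563, -0.3097, 0.0145]
ft_force: [-1.1, 2.1, 12.4]
finger_gap: 0.011
[ 0.5563 -0.3097  0.0145] [-0.201 -0.98   0.001] [-1.1  2.1 12.4] 0.010546437713291591 12.2
boxtop none
rocker none
stirkey none
bar 249 c [ 565.7 -311.5] size [18.1  2.6] ang 78.3 mean [ 565.7 -311.4] z 0.0445 px 253.0 216.0
round 1221 c [ 635.8 -326.6] size [20.8 21.2] ang 34.0 mean [ 635.8 -326.7] z 0.0439 px 255.0 92.0
console 24368 c [ 611.  -321.4] size [100.9  95.5] ang 78.3 mean [ 612.7 -321.7] z 0.0361 px 254.0 133.0
side rocker far 88 c [590.7 309.4] size [22.5 22.2] ang 75.9 mean [590.8 309.4] z 0.0552 px 220.0 325.0
side stirkey 54 c [481.2  25.6] size [22.8 22.4] ang 8.1 mean [480.7  25.8] z 0.063 px 291.0 234.0
side dish 0.84 [ 0.39  -0.186  0.019]
side dish 0.83 [0.601 0.002 0.091]
side beaker 0.94 [ 0.537 -0.14   0.052]
side small_jar 0.85 [0.467 0.175 0.053]
side bowl 0.58 [0.651 0.142 0.028]
scene rocker far 20 c [590.  310.1] size [19.3 18.8] ang 3.3 mean [590.2 309.6] z 0.0569 px 324.0 141.0
scene stirkey 27 c [486.8  22.4] size [21.7 20.5] ang 27.8 mean [486.3  21.4] z 0.0648 px 247.0 162.0
scene dish 0.66 [0.589 0.033 0.094]
scene beaker 0.7 [ 0.556 -0.159  0.051]
scene beaker 0.55 [ 0.613 -0.329  0.037]
scene small_jar 0.47 [0.478 0.149 0.052]
scene bowl 0.62 [0.647 0.159 0.031]
scene bowl 0.29 [0.586 0.279 0.044]
```

View pics/side_end.png

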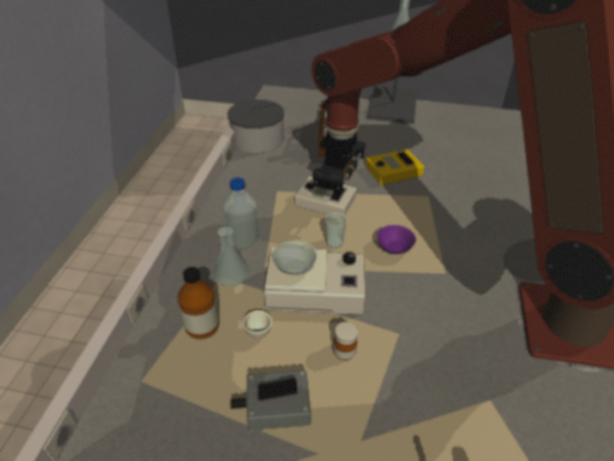

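```bash
python3 -m inch '[{"tx":0.0007,"ty":0,"tz":0,"spin":0,"grip":1},{"tx":0,"ty":0,"tz":0,"spin":0,"grip":1},{"tx":0,"ty":0,"tz":0,"spin":0,"grip":1},{"tx":0,"ty":0,"tz":0,"spin":0,"grip":1},{"tx":0,"ty":0,"tz":0,"spin":0,"grip":1}]'|grep -v rot
python3 - <<'E'
from station import manip
s=manip.read_state(); print(s["position"],s["ft_force"])
print(manip.hand_in())
E
```

```text
time: 13.25
position: [0.5563, -0.3097, 0.0144]
ft_force: [-3.4, 4.1, 16.2]
finger_gap: 0.006
[ 0.5563192  -0.30965491  0.01439706] [-3.40440827  4.10872754 16.16403206]
the job is handed in; nothing more can be done
None
```

The job is handed in at about 13 s of the 53 s allowed, with the three presses made in the order asked and the bar key still held down. No verdict was reported.

- **Rocker:** pushed to its stop at about 18 N. After release its far point measured 55 mm, which is the "on" height, and it was still there at the end. My separate check of its slope gave a useless number because the fingers were in the points used, so I relied on the heights and the force jump.
- **Stirrer key:** pushed to its stop at up to 30 N. Its top measured 62.8 mm afterwards, against 63 mm for fully in.
- **Doser bar:** held down at about 16 N, against the 5 N it needs. Further commanded travel raised the force without moving the tip, so it is on its stop. The fingertips hide the bar, so I could not see its travel. By my estimate its top is at 39.4 mm, against the nominal 39 mm.
- **Console and other things:** just before the final 0.7 mm push, the round key was still at full height (43.9 mm) and had not shifted. The dish, beaker, jar and bowl read the same positions as before in the side camera, and the look-alikes were not touched.

**Disagreements:**
- The real fingertips end about 25 mm short of the reported tool point, so I found contact by force.
- The scene and side cameras differed by up to about 10 mm, so I positioned from the wrist camera.

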